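Log the batch jar, load the flasks into the bath and start it with the pedal

ROBOT

A 6-joint arm with a two-finger parallel gripper is mounted at the origin on the work surface. World frame = base frame: x ahead of the robot, y to its left, z up, the work surface at z = 0. Lengths are in m, angles in degrees, forces in N, time in s.
With the tool pointing down it reaches from about 0.375 to 0.9 m from the base axis. Payload 3.1 kg.
Tool frame: the origin (TCP) lies at the very end of the fingers, on their centre line; the grasp point (between the pads) lies 19 mm behind it; z points along the fingers, y is the line along which they close (so a half turn about z gives the same grasp; the last joint's range is limited). The gripper opens to 87 mm and grips with 3 to 60 N. Pads are 19 mm wide; open, the fingers measure 117 mm over their backs; the gripper's body (75 mm by 190 mm) begins 51 mm behind the grasp point.
Start: joints at [-87.577, 30.224, 82.088, -0, 67.689, -10.227], TCP at [0.137, -0.61, 0.223] pointing down, gripper open.
Joint ranges: [-176.69, 176.69], [-43.24, 126.21], [12.49, 139.97], [-82, 262], [0, 151.66], [-163.58, 163.58]. Speed limits (degrees/s): [159.86, 159.86, 180, 180, 180, 180].

INTERFACE

Orientations are given as a 3x3 rotation matrix whose columns are the frame's x, y, z axes.
In Python, from rig import readout, viewer, ticket gives the robot as it stands.
- The arm moves only by the tool send_rows, never from a script. Its argument "moves" is a list of rows, each a list of 6 numbers: the shift along the tool's x, y, z in units of 250 mm (1.0 is 250 mm), then the turn, a rotation vector about the tool's x, y, z in units of 90 degrees (1.0 is 90 degrees). A call has 1 to 12 rows; each row is the pose to reach, as a shift and turn from the pose commanded when the call began, along the tool's axes at that moment; what a row does not reach only later rows make up. A row lasts 1/10 s, in which the tool goes at most 50 mm and 8.59 degrees, less where a joint would pass 70% of its speed; a pose out of reach is approached as far as the arm can. A call with a number of a shift or a turn outside -1 to 1 is refused whole. A call with a gripper value outside its range is refused whole. "grip" is the opening, from 0 (shut) to 1 (fully open), set as the call begins (left out, the last holds). The fingers move at their own pace and stop on an object; the grip force is fixed at half the most. Time passes only in rows, so rows that repeat a pose let the fingers close. It gives the time, the measured TCP pose, the force, the opening and the grip force at its end, in the units of the state.
- readout.read_state(): the state, without advancing time (a new reading comes with each control period).
- viewer.capture(name): name is "scene" or "top" or "wrist"; returns (picture, depth): 420x560x3 uint8, red, green, blue; 420x560 float32, m along the optical axis (not along the pixel's ray), 0 where there is no reading.
- viewer.camera_info(name): a dict with "fx", "fy", "cx", "cy" (pixels), "R" (3x3) and "t" (3): a world point X has camera coordinates R X + t; the wrist camera has in their place "tool_from_camera" (4x4, takes a point from camera to tool coordinates, whose origin is the TCP and whose axes are the flange's). Camera axes: x right, y down, z forward; pixel columns grow to the right and rows downward; lengths in m; the calibration is good to about 2 mm. A picture is of the moment at which its call begins: read the wrist's pose just before it. camera_info takes no time and is no camera call.
- ticket.hand_in(): hands the job in; it is judged then, once.
The state is a dict: "time_s": time; "joint_positions": joint angles; "qvel": joint speeds; "tau": joint torques, N m; "position": TCP position; "tcp_rot": TCP orientation; "force": force on the tool from outside, world axes, zero at the start; "moment": the same for the moment, N m; "opening": opening from 0.0 (shut) to 1.0 (fully open); "grasp_force": force on a finger pad.
Only numpy, scipy, OpenCV 4.12 (cv2) and the standard library are available. Lean on these libraries where they do the work, as an engineer would, in place of code of your own. Each camera call takes 0.05 s, during which the arm holds its last target. There are 200 camera calls.

TASK

Stand the labelled jar on the disc in front of the code reader with its label squarely to the window, let go of it, and press the pedal fully down to its stop for a moment to log it, before any flask is loaded. Then, with the pedal back up, lower every flask gently, without dropping or knocking it, upright into the bath, one to a compartment, and press the pedal fully down for a moment again to start the bath. Finish with the pedal up and the jar standing back on the middle of its round mat, and leave the other things on the bench where they are.

Things in the scene. Friction and masses are not known exactly. Their poses are not given: they have to be found in the camera images.
- bath: Grey steel bath fixed to the bench, an open box 216 x 216 mm and 105 mm high, divided by a cross wall of the same height into 2 x 2 deep compartments. Each is about 99 mm square inside with its floor 6 mm above the bench; walls 6 mm thick. Origin at the centre of its underside, on the bench; x and y along its sides, z up. A control panel with two knobs is on its -x side.
- cell0 (a point): Centre of the floor of one compartment of the bath (6 mm above the bench; the rim is 99 mm above this point). Compartment on the bath's -x, -y side.
- cell1 (a point): Centre of the floor of one compartment of the bath (6 mm above the bench; the rim is 99 mm above this point). Compartment on the bath's -x, +y side.
- cell2 (a point): Centre of the floor of one compartment of the bath (6 mm above the bench; the rim is 99 mm above this point). Compartment on the bath's +x, -y side.
- cell3 (a point): Centre of the floor of one compartment of the bath (6 mm above the bench; the rim is 99 mm above this point). Compartment on the bath's +x, +y side.
- reader: White code reader block fixed to the bench, 60 deep (x) x 90 wide x 100 mm high, with a dark window in its front, which looks along its -x. Origin on the bench, under the middle of that front face; x points from the window into the block, z up.
- reader_disc (a point): Centre of the flat dark metal disc, 80 mm across, let into the bench in front of the reader, 80 mm in front of the window. At bench height (no step).
- reader_window (a point): Middle of the reader's window, on its front face, 40 mm above the bench.
- mat: Flat round cork and rubber mat, 110 mm across, let into the bench (no step): the jar's home. Origin at its centre, at bench height.
- jar: Grey plastic jar with a weighted base, 0.35 kg, 115 mm tall: 76 mm across up to 70 mm, then a round black cap 52 mm across and 45 mm tall, to grip it by. Origin at the centre of its underside, z up. Its label, a white paper strip 30 mm wide and 50 mm tall with black bars, is on its +x side; a white pointer on the cap also points there. Starts on its mat.
- jar_mark (a point): Middle of the jar's label, on the jar's side, 38 mm from its axis, 35 mm above its underside.
- pedal_base: Dark steel base of the spring pedal, fixed to the bench, 180 (x) x 100 mm, 12 mm thick. Origin at the centre of its underside. The hinge axis runs along its y, 70 mm from the origin towards its +x end and 32 mm above the bench; the pedal's free end, the toe, is raised at its -x end.
- pedal (a joint): Angle of the hinged spring pedal (rad): 0 fully up (as it rests), 0.32 at its stop fully down. The pedal is an aluminium plate 150 long x 84 wide x 8 mm with a black rubber tread; it slopes up towards the toe by 0.40 rad at rest and 0.08 rad at the stop. The spring needs about 5 N at the tread to start and 12 N at the stop, and brings it back up when let go.
- pedal_tread (a point): The point to press, on top of the pedal's tread, 115 mm from the hinge axis along the pedal, on its middle line. It moves with the pedal: about 81 mm above the bench at rest, 46 mm at the stop.
- flask0: Amber glass flat-bottomed flask, 130 mm tall, 0.12 kg (absent from some starts): a round bulb 70 mm across reaching up to 58 mm, then a straight neck 28 mm across up to the top, with a lip 32 mm across on the top 6 mm. Origin at the centre of its flat underside (48 mm across), z up.
- flask1: Amber glass flat-bottomed flask, 130 mm tall, 0.12 kg (absent from some starts): a round bulb 70 mm across reaching up to 58 mm, then a straight neck 28 mm across up to the top, with a lip 32 mm across on the top 6 mm. Origin at the centre of its flat underside (48 mm across), z up.
- flask2: Amber glass flat-bottomed flask, 130 mm tall, 0.12 kg (absent from some starts): a round bulb 70 mm across reaching up to 58 mm, then a straight neck 28 mm across up to the top, with a lip 32 mm across on the top 6 mm. Origin at the centre of its flat underside (48 mm across), z up.
- flask3: Amber glass flat-bottomed flask, 130 mm tall, 0.12 kg (absent from some starts): a round bulb 70 mm across reaching up to 58 mm, then a straight neck 28 mm across up to the top, with a lip 32 mm across on the top 6 mm. Origin at the centre of its flat underside (48 mm across), z up.
- reagent: Bystander, leave alone: amber glass bottle, 60 mm across, 140 tall. Origin at the centre of its underside.
- mortar: Bystander, leave alone: white ceramic bowl, 80 mm across. Origin at the centre of its underside.
- glovebox: Bystander, leave alone: cardboard box 100 x 180 x 70 mm. Origin at the centre of its underside.
- washbottle: Bystander, leave alone: white plastic bottle, 60 mm across, 150 tall. Origin at the centre of its underside.
- stopper: Bystander, leave alone: black rubber stopper, 46 mm across, 30 tall. Origin at the centre of its underside.
- spoon: Bystander, leave alone: spoon with a wooden handle, 170 mm long, lying flat. Origin at the middle of it.
There are look-alikes about, which are no part of the job. Leave any green look-alike of the flask3 alone.

How it is judged (in metres and radians):
On the way, in this order (a step that is already met when the one before it is completed fails the run):
1. the jar stands released on the disc (within 20 mm of its centre) with its label to the reader's window (within 0.3 rad), no flask loaded yet (horizontal distance between jar and reader_disc below 0.02 m and height (world z) of jar below 0.01 m and angle between jar's own z axis and vertical below 0.1 rad and angle between the x axis of jar and the x axis of reader, either way round below 0.3 rad and distance between jar_mark and reader_window below 0.075 m and contact force between jar and the fingers below 0.1 N and linear speed of jar below 0.03 m/s and horizontal distance between each of flask0, flask1, flask2, flask3 and bath above 0.14 m), for 0.2 s.
2. the pedal is pressed fully down (over 0.29 rad) with the jar still so and no flask loaded yet (all of step 1 and value of joint pedal above 0.29 rad), for 0.2 s.
3. the pedal is back up and every flask stands released and upright on the floor of a compartment of the bath (value of joint pedal below 0.05 rad and x of flask0 in the frame of bath between -0.1 and 0.1 m and y of flask0 in the frame of bath between -0.1 and 0.1 m and z of flask0 in the frame of bath between -0.005 and 0.025 m and angle between each of flask0, flask1, flask2, flask3's own z axis and vertical below 0.25 rad and contact force between each of flask0, flask1, flask2, flask3 and the fingers below 0.1 N and linear speed of each of flask0, flask1, flask2, flask3 below 0.05 m/s and x of flask1 in the frame of bath between -0.1 and 0.1 m and y of flask1 in the frame of bath between -0.1 and 0.1 m and z of flask1 in the frame of bath between -0.005 and 0.025 m and x of flask2 in the frame of bath between -0.1 and 0.1 m and y of flask2 in the frame of bath between -0.1 and 0.1 m and z of flask2 in the frame of bath between -0.005 and 0.025 m and x of flask3 in the frame of bath between -0.1 and 0.1 m and y of flask3 in the frame of bath between -0.1 and 0.1 m and z of flask3 in the frame of bath between -0.005 and 0.025 m), for 0.2 s.
4. the pedal is pressed fully down again with every flask in the bath (value of joint pedal above 0.29 rad and x of flask0 in the frame of bath between -0.1 and 0.1 m and y of flask0 in the frame of bath between -0.1 and 0.1 m and z of flask0 in the frame of bath between -0.005 and 0.025 m and angle between each of flask0, flask1, flask2, flask3's own z axis and vertical below 0.25 rad and contact force between each of flask0, flask1, flask2, flask3 and the fingers below 0.1 N and linear speed of each of flask0, flask1, flask2, flask3 below 0.05 m/s and x of flask1 in the frame of bath between -0.1 and 0.1 m and y of flask1 in the frame of bath between -0.1 and 0.1 m and z of flask1 in the frame of bath between -0.005 and 0.025 m and x of flask2 in the frame of bath between -0.1 and 0.1 m and y of flask2 in the frame of bath between -0.1 and 0.1 m and z of flask2 in the frame of bath between -0.005 and 0.025 m and x of flask3 in the frame of bath between -0.1 and 0.1 m and y of flask3 in the frame of bath between -0.1 and 0.1 m and z of flask3 in the frame of bath between -0.005 and 0.025 m), for 0.2 s.
At the end, for the whole second after the job is handed in: Every flask stands upright (within 0.25 rad) on the floor of a compartment of the bath, the pedal is up (under 0.05 rad), and the jar stands upright and still on its mat, within 25 mm of its centre (all of step 3 and horizontal distance between jar and mat below 0.025 m and height (world z) of jar below 0.01 m and angle between jar's own z axis and vertical below 0.1 rad and linear speed of jar below 0.03 m/s); the robot touches nothing.
It fails at once if a flask is pressed or knocked hard against the bath (over 15 N between them) (contact force between any of flask0, flask1, flask2, flask3 and bath above 15 N).
It fails at once if a flask moves faster than 0.45 m/s inside the bath (dropped or rammed in) ((x of flask0 in the frame of bath between -0.1 and 0.1 m and y of flask0 in the frame of bath between -0.1 and 0.1 m and z of flask0 in the frame of bath below 0.08 m and linear speed of flask0 above 0.45 m/s) or (x of flask1 in the frame of bath between -0.1 and 0.1 m and y of flask1 in the frame of bath between -0.1 and 0.1 m and z of flask1 in the frame of bath below 0.08 m and linear speed of flask1 above 0.45 m/s) or (x of flask2 in the frame of bath between -0.1 and 0.1 m and y of flask2 in the frame of bath between -0.1 and 0.1 m and z of flask2 in the frame of bath below 0.08 m and linear speed of flask2 above 0.45 m/s) or (x of flask3 in the frame of bath between -0.1 and 0.1 m and y of flask3 in the frame of bath between -0.1 and 0.1 m and z of flask3 in the frame of bath below 0.08 m and linear speed of flask3 above 0.45 m/s)).
It fails at once if a bystander is moved by more than 40 mm (distance of any of reagent, mortar, glovebox, washbottle, stopper, spoon from where it was at the start of the episode above 0.04 m).
Of flask0, flask1, flask2, flask3 only 2 to 4 are there at a start; the rules pass over those that are not, and their reading is None.
At some moment in a run one of jar may be knocked a few centimetres aside while the robot is not near it.
It also fails if it takes over 210 s, if anything falls off the work surface, if the arm or the gripper's body presses on something with over 40 N, if the wrist force passes 120 N, or if a joint passes its speed limit or range.

## Working session

There is one attempt and no reset: what is moved stays moved. The work goes in short steps, Python scripts to look and compute and a tool call to move; the robot and the scene stay as the last step left them, time stands still between calls to the robot, and variables do not carry over. Pictures are saved under pics/ and viewed, at most 14 in all, crops included, and the job is handed in when it is done.

Besides the shell and the picture viewer there is one more tool, called after "Call:" in YAML: its name, and indented under it one key for each argument. send_rows: Moves the arm, as the interface text tells. Shifts and turns lie within -1 to 1; 1 stands for 250 mm of shift or 90 degrees of turn. Its arguments: {"type":"object","properties":{"moves":{"type":"array"},"grip":{"type":"number"}},"required":["moves"]}

```bash
mkdir -p pics; ls; cat > h.py <<'E'
import numpy as np, cv2
from rig import readout, viewer, ticket
def cap(n):
    s=readout.read_state(); im,d=viewer.capture(n); return s,im,d
def save(im,name): cv2.imwrite('pics/'+name,cv2.cvtColor(im,cv2.COLOR_RGB2BGR))
def RT(n,s=None):
    c=viewer.camera_info(n)
    if n!='wrist': return c,np.array(c['R']),np.array(c['t'])
    T=np.array(c['tool_from_camera']); Rw=np.array(s['tcp_rot']); 
    Rc=Rw@T[:3,:3]; p=Rw@T[:3,3]+np.array(s['position'])
    return c,Rc.T,-Rc.T@p
def world(n,u,v,z,s=None):   # depth z -> world
    c,R,t=RT(n,s); X=np.array([(u-c['cx'])/c['fx']*z,(v-c['cy'])/c['fy']*z,z]); return R.T@(X-t)
def onplane(n,u,v,h,s=None): # ray at world height h
    c,R,t=RT(n,s); d=R.T@np.array([(u-c['cx'])/c['fx'],(v-c['cy'])/c['fy'],1]); o=-R.T@t
    return o+d*(h-o[2])/d[2]
def cloud(n,d,s=None):
    c,R,t=RT(n,s); v,u=np.mgrid[:d.shape[0],:d.shape[1]]
    X=np.stack([(u-c['cx'])/c['fx']*d,(v-c['cy'])/c['fy']*d,d],-1); return (X-t)@R
E
python3 - <<'E'
from h import *
for n in('top','scene'):
    s,im,d=cap(n); save(im,n+'0.png'); np.savez('/tmp/'+n+'0.npz',im=im,d=d)
    c,R,t=RT(n); print(n,c['fx'],-R.T@t,R.round(3).tolist())
print(np.array(s['tcp_rot']).round(3).tolist(), viewer.camera_info('wrist'), s['force'])
E
```

```text
pics
top 511.3928197903503 [0.51410906 0.07516655 1.60368135] [[0.004, -1.0, 0.024], [-0.999, -0.005, -0.044], [0.044, -0.024, -0.999]]
scene 539.333580580467 [ 1.29665162 -0.8766764   0.92456284] [[0.802, 0.598, 0.002], [0.347, -0.463, -0.816], [-0.487, 0.655, -0.579]]
[[0.976, 0.219, -0.0], [0.219, -0.976, 0.002], [0.0, -0.002, -1.0]] {'fx': 294.11719167449064, 'fy': 294.11719167449064, 'cx': 280.1677769689693, 'cy': 214.57229159412725, 'tool_from_camera': array([[ 9.86791475e-05, -9.68898007e-01, -2.47460385e-01,
         6.74362995e-02],
       [ 9.99999995e-01,  1.03330982e-04, -5.81117303e-06,
        -4.06092992e-04],
       [ 3.12007585e-05, -2.47460383e-01,  9.68898012e-01,
        -1.62100549e-01],
       [ 0.00000000e+00,  0.00000000e+00,  0.00000000e+00,
         1.00000000e+00]])} [ 0.02030612 -0.9042248   0.90394123]
```

View pics/top0.png

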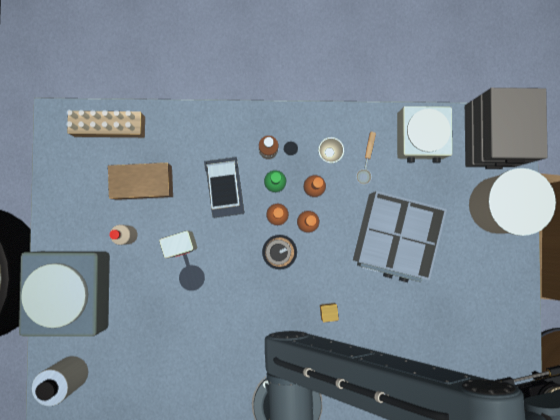

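View pics/scene0.png

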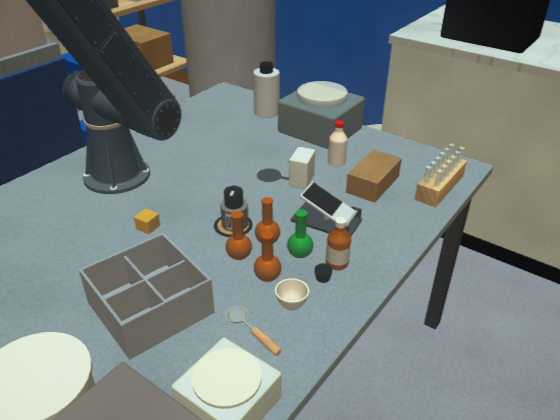

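```bash
python3 - <<'E'
from h import *
f=np.load('/tmp/top0.npz'); im,d=f['im'],f['d']
save(cv2.resize(im[130:300,145:445],(800,453),interpolation=cv2.INTER_CUBIC),'crop1.png')
P=cloud('top',d)
f2=np.load('/tmp/scene0.npz'); P2=cloud('scene',f2['d'])
save(cv2.resize(f2['im'][140:345,215:375],(624,800),interpolation=cv2.INTER_CUBIC)[:600],'cropscene.png')
# tops of tall things: components in merged cloud above z in region
for lo,hi in((.09,.2),(.03,.09)):
  m=((P[...,2]>lo)&(P[...,2]<hi)).astype(np.uint8)
  n,l,st,c=cv2.connectedComponentsWithStats(m)
  for i in range(1,n):
    if st[i,4]<25: continue
    q=P[l==i]; zt=np.percentile(q[:,2],95); w=q[q[:,2]>zt-.008]
    print(lo,c[i].round(),st[i,4],'top',w.mean(0).round(4),'max z',q[:,2].max().round(3),'col',im[l==i].mean(0).round())
# scene cloud, neck slices by top bin
print('bench z top/scene',np.median(P[320:330,150:200,2]),np.median(P2[100:110,180:200,2]))
for nm,(u,v) in dict(fA=(277,214),fB=(308,221),fC=(315,185),jar=(280,252)).items():
  p0=P[v-3:v+4,u-3:u+4].reshape(-1,3); p0=p0[p0[:,2]>.09].mean(0)
  q=P2[(np.hypot(P2[...,0]-p0[0],P2[...,1]-p0[1])<.04)]; 
  print(nm,p0.round(4),'scene top z',np.percentile(q[:,2],[99,99.9]).round(4),'neck xy', q[(q[:,2]>.09)].mean(0).round(4))
E
```

```text
0.09 [509. 127.] 4383 top [ 0.8369 -0.6379  0.1966] max z 0.2 col [103. 101.  98.]
0.09 [428. 125.] 261 top [ 0.8541 -0.4173  0.0923] max z 0.097 col [221. 232. 231.]
0.09 [ 70. 113.] 40 top [0.8758 0.6428 0.1096] max z 0.114 col [174. 174. 165.]
0.09 [ 82. 114.] 38 top [0.8745 0.6067 0.1137] max z 0.119 col [180. 178. 167.]
0.09 [ 94. 114.] 37 top [0.8753 0.5757 0.1112] max z 0.116 col [182. 180. 170.]
0.09 [105. 114.] 38 top [0.8753 0.5406 0.11  ] max z 0.115 col [183. 181. 171.]
0.09 [117. 114.] 34 top [0.8757 0.5068 0.1097] max z 0.117 col [185. 184. 175.]
0.09 [129. 114.] 38 top [0.876  0.4734 0.1107] max z 0.118 col [186. 184. 174.]
0.09 [ 70. 125.] 39 top [0.8408 0.6438 0.1099] max z 0.116 col [171. 170. 161.]
0.09 [ 82. 125.] 41 top [0.8414 0.6095 0.1095] max z 0.117 col [176. 174. 164.]
0.09 [ 93. 125.] 40 top [0.8412 0.5749 0.1104] max z 0.118 col [176. 174. 164.]
0.09 [105. 125.] 39 top [0.8418 0.5417 0.1095] max z 0.114 col [177. 175. 165.]
0.09 [117. 125.] 38 top [0.8414 0.5074 0.1111] max z 0.116 col [179. 177. 168.]
0.09 [128. 125.] 36 top [0.8414 0.4726 0.1096] max z 
[... 3064 characters left out ...]
3058  0.0767] max z 0.086 col [100. 115. 124.]
0.03 [329. 313.] 281 top [ 0.2849 -0.126   0.0468] max z 0.054 col [183. 159.  92.]
0.03 [ 76. 370.] 293 top [0.123  0.6266 0.0848] max z 0.09 col [88. 88. 83.]
0.03 [266. 401.] 77 top [0.0206 0.0633 0.079 ] max z 0.088 col [41. 48. 52.]
bench z top/scene 0.00010658225933312147 0.0020890732066518453
fA [0.5803 0.0364 0.1611] scene top z [0.1322 0.1332] neck xy [0.5916 0.0291 0.117 ]
fB [ 0.5617 -0.055   0.1273] scene top z [0.1325 0.1346] neck xy [ 0.5702 -0.0654  0.1168]
fC [ 0.6672 -0.0756  0.1228] scene top z [0.132  0.1339] neck xy [ 0.68   -0.0855  0.1173]
jar [0.4717 0.0261 0.1155] scene top z [0.1188 0.1196] neck xy [0.4793 0.0248 0.1096]
```

View pics/crop1.png

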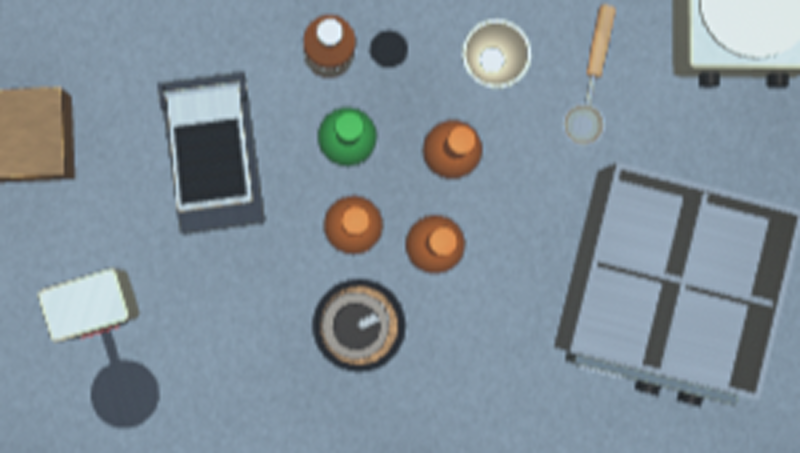

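```bash
cat > m.py <<'E'
from h import *
def c1(X,Y,h): return onplane('top',145+X/2.6667,130+Y/2.6647,h)
pr=lambda n,p:print(n,np.asarray(p).round(4))
E
python3 - <<'E'
from m import *
for n,a in dict(A=(356,221,.13),B=(443,241,.13),C=(461,139,.13),jarcap=(356,326,.115),mat=(359,325,0),disc=(125,394,0)).items(): pr(n,c1(*a))
b=[c1(x,y,.105)[:2] for x,y in((612,165),(797,213),(752,395),(560,348))]
pr('bath',np.mean(b,0)); pr('sides',[np.linalg.norm(b[i]-b[i-1]) for i in range(4)]); 
e=[b[i]-b[i-1] for i in range(4)]; pr('ang',[np.degrees(np.arctan2(*v[::-1])) for v in e])
r=[c1(x,y,.1)[:2] for x,y in((38,292),(116,268),(130,318),(52,341))]
pr('reader c',np.mean(r,0)); pr('sides',[np.linalg.norm(r[i]-r[i-1]) for i in range(4)]); e=[r[i]-r[i-1] for i in range(4)]; pr('ang',[np.degrees(np.arctan2(*v[::-1])) for v in e])
d=c1(125,394,0)[:2]; v=np.mean(r,0)-d; pr('disc->reader',[np.linalg.norm(v),np.degrees(np.arctan2(v[1],v[0]))])
p=[c1(358,327,.115),c1(377,318,.115)]; v=p[1]-p[0]; pr('pointer',np.degrees(np.arctan2(v[1],v[0])))
pr('pedal hinge end',c1(203,92,.036)); pr('toe',c1(216,207,.09)); 
# tread fit in the top cloud
f=np.load('/tmp/top0.npz');P=cloud('top',f['d'])
for X,Y in((190,130),(235,130),(195,165),(240,165),(200,195),(243,195)):
  u,v=145+X/2.6667,130+Y/2.6647; pr('tread',P[int(v),int(u)])
E
```

```text
A [0.5846 0.0313 0.13  ]
B [ 0.5633 -0.063   0.13  ]
C [ 0.6744 -0.0825  0.13  ]
jarcap [0.4706 0.0305 0.115 ]
mat [0.4685 0.0235 0.    ]
disc [0.3873 0.2964 0.    ]
bath [ 0.5222 -0.3282]
sides [0.2107 0.2126 0.2079 0.2184]
ang [ -16.1047 -104.2275  165.4737   76.4619]
reader c [0.4926 0.3284]
sides [0.0559 0.0889 0.057  0.0885]
ang [  16.6094  -72.561  -163.8109  106.6834]
disc->reader [ 0.1101 16.9021]
pointer -64.5188
pedal hinge end [0.7372 0.2055 0.036 ]
toe [0.6013 0.1856 0.09  ]
tread [0.6929 0.2188 0.0588]
tread [0.6931 0.1674 0.0594]
tread [0.652  0.211  0.0744]
tread [0.6521 0.1631 0.0769]
tread [0.615  0.2063 0.0908]
tread [0.6149 0.1558 0.0961]
```

View pics/cropscene.png

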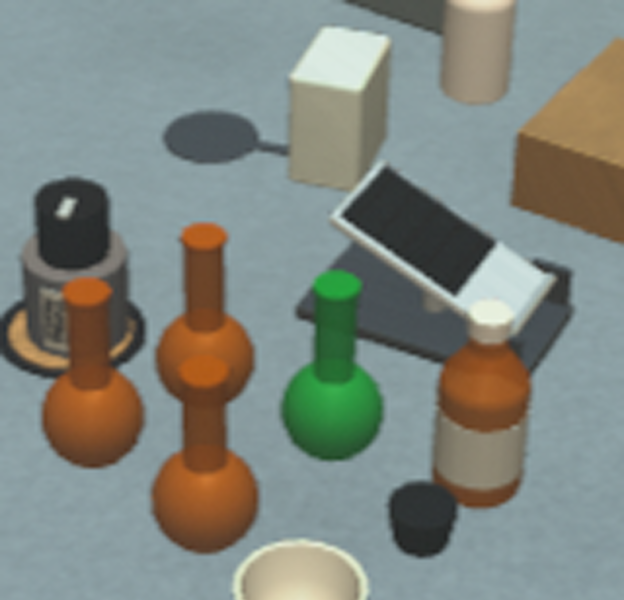

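```bash
cat > pl.py <<'E'
from h import *
from scipy.spatial.transform import Rotation as Ro
import sys
# usage: pl.py x,y,z,yaw ...  -> rows from the present pose; long ones are split in equal parts per call
s=readout.read_state(); p=np.array(s['position']); R=np.array(s['tcp_rot'])
print('at',p.round(4),'yaw',np.degrees(np.arctan2(R[1,0],R[0,0])).round(1),'t',s['time_s'],'op',round(s['opening'],3),'F',np.round(s['force'],1),'j',np.round(s['joint_positions'],0))
for a in sys.argv[1:]:
    x,y,z,w=map(float,a.split(',')); w=np.radians(w)
    T=np.array([[np.cos(w),np.sin(w),0],[np.sin(w),-np.cos(w),0],[0,0,-1]])
    sh=R.T@(np.array([x,y,z])-p)/.25; rv=Ro.from_matrix(R.T@T).as_rotvec(degrees=True)/90
    print(a,'->',np.r_[sh,rv].round(3).tolist())
E
python3 pl.py .43,.0305,.26,115
```

```text
at [ 0.1369 -0.6092  0.2217] yaw 12.7 t 0.1 op 0.996 F [-0.1  0.2 -0.4] j [-88.  30.  82.  -0.  68. -10.]
.43,.0305,.26,115 -> [1.704, -2.24, -0.148, -0.001, -0.001, -1.137]
```

Call:
send_rows:
  moves:
    - [0.75,-1,-0.15,0,0,0]
    - [0.75,-1,-0.15,0,0,0]
    - [0.75,-1,-0.15,0,0,0]
    - [0.75,-1,-0.15,0,0,0]
    - [0.75,-1,-0.15,0,0,0]
    - [0.75,-1,-0.15,0,0,0]
    - [0.75,-1,-0.15,0,0,0]
  grip: 1

```text
time_s: 0.8
position: [0.2655, -0.3195, 0.26]
tcp_rot: [[0.975, 0.222, -0.001], [0.222, -0.975, 0.004], [0.0, -0.004, -1.0]]
force: [0.6, -0.3, 0.0]
opening: 0.998
grasp_force: 0.0
```

Call:
send_rows:
  moves:
    - [0.75,-1,0,0,0,0]
    - [0.75,-1,0,0,0,0]
    - [0.75,-1,0,0,0,0]
    - [0.75,-1,0,0,0,0]
    - [0.75,-1,0,0,0,0]
    - [0.75,-1,0,0,0,0]
    - [0.75,-1,0,0,0,0]

```text
time_s: 1.5
position: [0.3944, -0.0361, 0.26]
tcp_rot: [[0.974, 0.225, 0.001], [0.225, -0.974, 0.001], [0.001, -0.001, -1.0]]
force: [-0.3, -0.6, -0.1]
opening: 1.002
grasp_force: 0.0
```

Call:
send_rows:
  moves:
    - [0.2,-0.24,0,0,0,-1]
    - [0.2,-0.24,0,0,0,-1]
    - [0.2,-0.24,0,0,0,-1]
    - [0.2,-0.24,0,0,0,-1]
    - [0.2,-0.24,0,0,0,-1]
    - [0.2,-0.24,0,0,0,-1]
    - [0.2,-0.24,0,0,0,-1]
    - [0.2,-0.24,0,0,0,-1]
    - [0.2,-0.24,0,0,0,-1]
    - [0.2,-0.24,0,0,0,-1]
    - [0.2,-0.24,0,0,0,-1]
    - [0.2,-0.24,0,0,0,-1]

```text
time_s: 2.7
position: [0.4292, 0.0293, 0.2598]
tcp_rot: [[-0.219, 0.976, -0.0], [0.976, 0.219, -0.0], [-0.0, -0.0, -1.0]]
force: [-0.1, -0.0, -0.0]
opening: 1.0
grasp_force: 0.0
```

```bash
python3 pl.py .4706,.0305,.16,115; python3 - <<'E'
from m import *
s,im,d=cap('wrist'); save(cv2.resize(im,(800,600)),'w1.png'); np.savez('/tmp/w1.npz',im=im,d=d,p=s['position'],R=s['tcp_rot'])
E
```

```text
at [0.4292 0.0293 0.2598] yaw 102.6 t 2.7 op 1.0 F [-0.1 -0.  -0. ] j [-11.  12. 106.  -0.  62. -24.]
.4706,.0305,.16,115 -> [-0.031, 0.163, 0.399, -0.0, 0.0, -0.138]
```

View pics/w1.png

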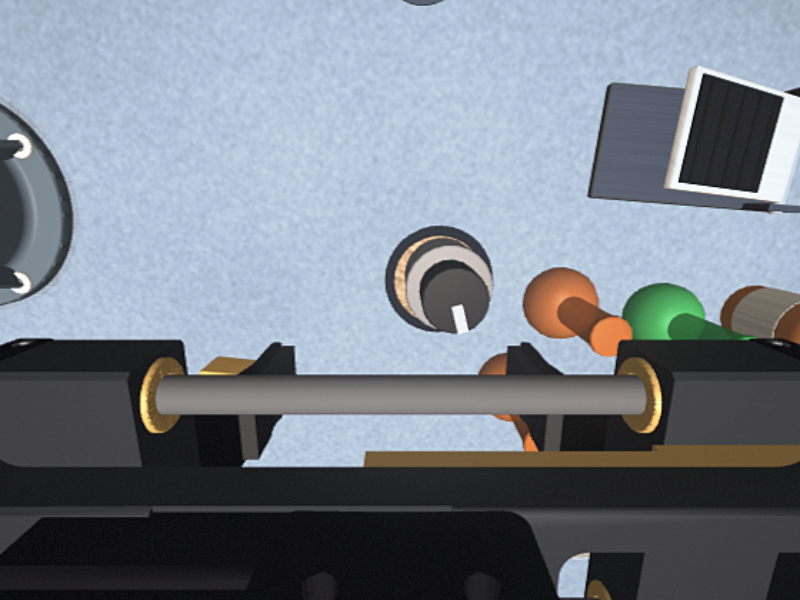

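```bash
python3 - <<'E'
from m import *
f=np.load('/tmp/w1.npz'); s=dict(position=f['p'],tcp_rot=f['R']); k=560/800
w=lambda u,v,h:onplane('wrist',u*k,v*k,h,s)
pr('cap',w(455,296,.115)); pr('mat',w(439.5,279,0)); pr('A',w(611,335,.13))
a,b=w(457,307,.115),w(462,331,.115); v=b-a; pr('ptr',np.degrees(np.arctan2(v[1],v[0])))
v=b-w(455,296,.115); pr('ptr2',np.degrees(np.arctan2(v[1],v[0])))
pr('toe corners',[w(695,67,.09),w(667,187,.09)])
# triangulated cap height: top ray (278.5,252.3) vs wrist ray
def ray(n,u,v,s=None):
    c,R,t=RT(n,s); return -R.T@t, R.T@np.array([(u-c['cx'])/c['fx'],(v-c['cy'])/c['fy'],1])
for n,ut,uw in(('cap',(278.5,252.3),(455,296)),('A',(278.5,212.9),(611,335))):
    o1,d1=ray('top',*ut); o2,d2=ray('wrist',uw[0]*k,uw[1]*k,s)
    t=np.linalg.lstsq(np.c_[d1,-d2],o2-o1,rcond=None)[0]; pr(n+' tri',[o1+d1*t[0],o2+d2*t[1]])
E
```

```text
cap [0.47   0.0357 0.115 ]
mat [0.4709 0.0271 0.    ]
A [0.5857 0.0353 0.13  ]
ptr -64.1324
ptr2 -64.5649
toe corners [[0.5994 0.2301 0.09  ]
 [0.6105 0.1484 0.09  ]]
cap tri [[0.4703 0.0301 0.1007]
 [0.4726 0.0329 0.1005]]
A tri [[0.5847 0.0313 0.1296]
 [0.5859 0.0352 0.1296]]
```

```bash
python3 pl.py .4703,.033,.15,115 .4703,.033,.076,115
```

```text
at [0.4292 0.0293 0.2599] yaw 102.5 t 2.75 op 0.999 F [-0.7  0.3 -0.1] j [-11.  12. 106.  -0.  62. -24.]
.4703,.033,.15,115 -> [-0.021, 0.164, 0.439, -0.0, 0.0, -0.138]
.4703,.033,.076,115 -> [-0.021, 0.164, 0.735, -0.0, 0.0, -0.138]
```

Call:
send_rows:
  moves:
    - [-0.02,0.165,0.3,0,0,-0.138]
    - [-0.02,0.165,0.3,0,0,-0.138]
    - [-0.02,0.165,0.44,0,0,-0.138]
    - [-0.02,0.165,0.54,0,0,-0.138]
    - [-0.02,0.165,0.64,0,0,-0.138]
    - [-0.02,0.165,0.7,0,0,-0.138]
    - [-0.02,0.165,0.735,0,0,-0.138]
    - [-0.02,0.165,0.735,0,0,-0.138]

```text
time_s: 3.55
position: [0.4699, 0.0338, 0.0753]
tcp_rot: [[-0.423, 0.906, -0.002], [0.906, 0.423, 0.0], [0.001, -0.002, -1.0]]
force: [0.3, 0.6, 0.8]
opening: 1.001
grasp_force: 0.0
```

Call:
send_rows:
  moves:
    - [0,0,0,0,0,0]
    - [0,0,0,0,0,0]
    - [0,0,0,0,0,0]
    - [0,0,0,0,0,0]
    - [0,0,0,0,0,0]
    - [0,0,0,0,0,0]
    - [0,0,0,0,0,0]
    - [0,0,0,0,0,0]
  grip: 0

```text
time_s: 4.35
position: [0.4703, 0.0338, 0.0766]
tcp_rot: [[-0.424, 0.906, 0.0], [0.906, 0.424, -0.0], [-0.0, 0.0, -1.0]]
force: [-0.3, -1.2, 5.0]
opening: 0.589
grasp_force: 30.0
```

Call:
send_rows:
  moves:
    - [0,0,-0.1,0,0,0]
    - [0,0,-0.2,0,0,0]
    - [0,0,-0.36,0,0,0]
    - [0,0,-0.36,0,0,0]
    - [0,0,-0.36,0,0,0]

```text
time_s: 4.85
position: [0.4703, 0.0339, 0.1664]
tcp_rot: [[-0.424, 0.906, 0.001], [0.906, 0.424, -0.0], [-0.0, 0.001, -1.0]]
force: [-0.4, -1.2, -3.4]
opening: 0.589
grasp_force: 30.0
```

```bash
python3 pl.py .3873,.2964,.166,195.5 .3873,.2964,.08,195.5; python3 - <<'E'
from m import *
s,im,d=cap('wrist'); save(cv2.resize(im,(800,600)),'w2.png'); np.savez('/tmp/w2.npz',im=im,d=d,p=s['position'],R=s['tcp_rot'])
E
```

```text
at [0.4703 0.0339 0.1664] yaw 115.1 t 4.85 op 0.589 F [-0.4 -1.2 -3.4] j [ -9.  24. 107.   0.  49. -35.]
.3873,.2964,.166,195.5 -> [1.092, 0.144, 0.001, 0.0, 0.001, -0.894]
.3873,.2964,.08,195.5 -> [1.092, 0.144, 0.345, 0.0, 0.001, -0.894]
```

View pics/w2.png

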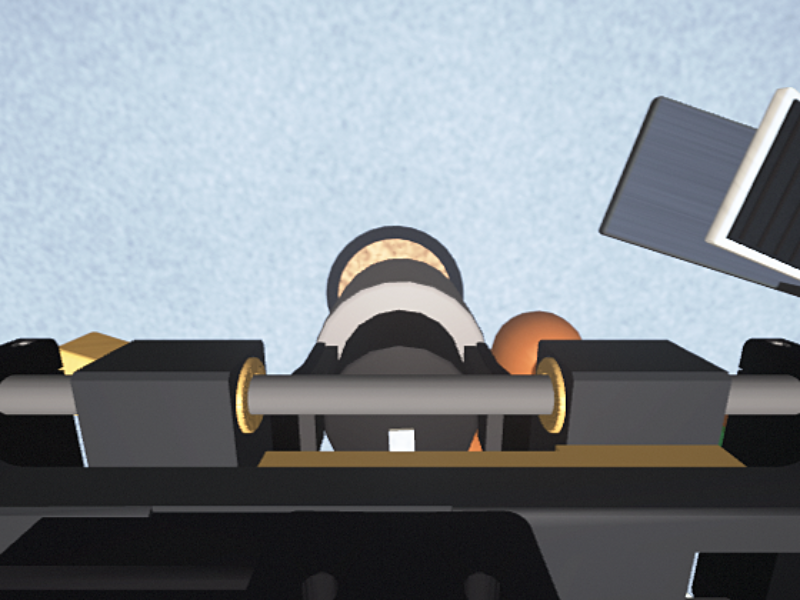

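Call:
send_rows:
  moves:
    - [0.85,0.144,0,0,0,0]
    - [0.85,0.144,0,0,0,-0.1]
    - [0.85,0.144,0,0,0,-0.2]
    - [0.85,0.144,0,0,0,-0.3]
    - [0.85,0.144,0,0,0,-0.4]
    - [0.85,0.144,0,0,0,-0.5]
    - [0.85,0.144,0,0,0,-0.6]
    - [0.85,0.144,0,0,0,-0.7]
    - [0.85,0.144,0,0,0,-0.8]
    - [0.85,0.144,0,0,0,-0.894]
    - [0.85,0.144,0,0,0,-0.894]
    - [0.85,0.144,0,0,0,-0.894]

```text
time_s: 6.1
position: [0.4113, 0.2411, 0.1643]
tcp_rot: [[-0.964, -0.267, -0.005], [-0.267, 0.964, -0.001], [0.005, -0.0, -1.0]]
force: [-1.2, 0.6, -3.7]
opening: 0.592
grasp_force: 30.0
```

```bash
python3 - <<'E'
from m import *
pr('disc scene',onplane('scene',215+211/3.9,140+137/3.9,0))
s,im,d=cap('wrist'); save(cv2.resize(im,(800,600)),'w3.png'); np.savez('/tmp/w3.npz',im=im,d=d,p=s['position'],R=s['tcp_rot'])
E
python3 pl.py
```

```text
disc scene [0.3898 0.2997 0.    ]
at [0.4115 0.2411 0.1646] yaw -164.5 t 6.15 op 0.591 F [-0.4  0.4 -2.6] j [ 17.  24. 106.   0.  50. -89.]
```

View pics/w3.png

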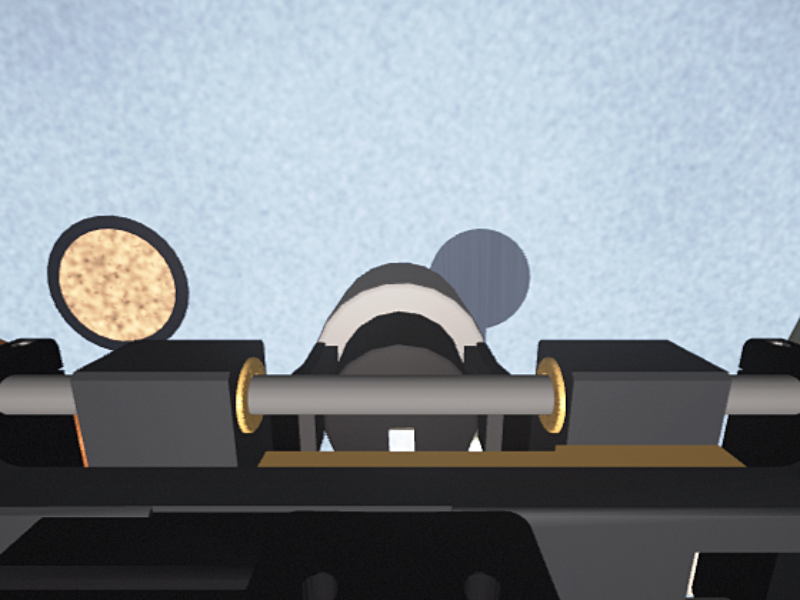

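```bash
python3 - <<'E'
from m import *
f=np.load('/tmp/w3.npz'); s=dict(position=f['p'],tcp_rot=f['R']); k=.7
w=lambda u,v,h:onplane('wrist',u*k,v*k,h,s)
pr('disc',w(480.5,278.5,0)); pr('mat',w(118,281,0))
E
python3 pl.py .389,.299,.164,196.2 .389,.299,.078,196.2
```

```text
disc [0.3872 0.3005 0.    ]
mat [0.4657 0.0253 0.    ]
at [0.4115 0.2411 0.1646] yaw -164.5 t 6.15 op 0.591 F [-0.4  0.4 -2.6] j [ 17.  24. 106.   0.  50. -89.]
.389,.299,.164,196.2 -> [0.025, 0.247, 0.002, -0.0, -0.003, -0.008]
.389,.299,.078,196.2 -> [0.024, 0.247, 0.346, -0.0, -0.003, -0.008]
```

Call:
send_rows:
  moves:
    - [0.029,0.247,0,0,0,-0.01]
    - [0.029,0.247,0,0,0,-0.01]
    - [0.029,0.247,0.12,0,0,-0.01]
    - [0.029,0.247,0.22,0,0,-0.01]
    - [0.029,0.247,0.28,0,0,-0.01]
    - [0.029,0.247,0.32,0,0,-0.01]
    - [0.029,0.247,0.335,0,0,-0.01]
    - [0.029,0.247,0.345,0,0,-0.01]
    - [0.029,0.247,0.35,0,0,-0.01]
    - [0.029,0.247,0.35,0,0,-0.01]

```text
time_s: 7.15
position: [0.3897, 0.2993, 0.0793]
tcp_rot: [[-0.959, -0.283, 0.001], [-0.283, 0.959, 0.0], [-0.001, 0.0, -1.0]]
force: [-0.4, -1.7, -3.4]
opening: 0.588
grasp_force: 30.0
```

Call:
send_rows:
  moves:
    - [0,0,0,0,0,0]
    - [0,0,0,0,0,0]
    - [0,0,0,0,0,0]
    - [0,0,0,0,0,0]
    - [0,0,0,0,0,0]
  grip: 1

```text
time_s: 7.65
position: [0.3895, 0.2992, 0.079]
tcp_rot: [[-0.959, -0.283, 0.001], [-0.283, 0.959, 0.0], [-0.001, 0.0, -1.0]]
force: [0.8, 0.0, 0.1]
opening: 0.949
grasp_force: 0.0
```

Call:
send_rows:
  moves:
    - [0,0,-0.1,0,0,0]
    - [0,0,-0.2,0,0,0]
    - [0,0,-0.36,0,0,0]
    - [0,0,-0.5,0,0,0]
    - [0,0,-0.5,0,0,0]

```text
time_s: 8.15
position: [0.3923, 0.3006, 0.2083]
tcp_rot: [[-0.959, -0.283, 0.01], [-0.283, 0.959, 0.004], [-0.011, 0.002, -1.0]]
force: [0.7, -0.1, -1.0]
opening: 0.998
grasp_force: 0.0
```

```bash
python3 - <<'E'
from m import *
# pedal frame: average of views; hinge & toe line
h=np.array(c1(203,92,.036)); t=np.array(c1(216,207,.09)); 
t=(t+np.array([.605,.189,.09]))/2; pr('toe',t)
v=(h-t)[:2]; print(np.degrees(np.arctan2(v[1],v[0])), np.linalg.norm(v))
u=v/np.linalg.norm(v); pr('tread', t[:2]+u*.035*np.cos(.4))
E
python3 pl.py .636,.193,.2,188
```

```text
toe [0.6031 0.1873 0.09  ]
7.7532476821699 0.1353033978957826
tread [0.6351 0.1916]
at [0.3923 0.3006 0.2083] yaw -163.6 t 8.15 op 0.998 F [ 0.7 -0.1 -1. ] j [ 24.  21. 102.   0.  56. -82.]
.636,.193,.2,188 -> [-0.813, -0.689, 0.041, 0.001, 0.007, 0.094]
```

Call:
send_rows:
  moves:
    - [-0.81,-0.69,0,0,0,0.09]
    - [-0.81,-0.69,0,0,0,0.09]
    - [-0.81,-0.69,0,0,0,0.09]
    - [-0.81,-0.69,0,0,0,0.09]
    - [-0.81,-0.69,0,0,0,0.09]
    - [-0.81,-0.69,0,0,0,0.09]
    - [-0.81,-0.69,0,0,0,0.09]
    - [-0.81,-0.69,0,0,0,0.09]
  grip: 0

```text
time_s: 8.95
position: [0.6307, 0.191, 0.2023]
tcp_rot: [[-0.99, -0.144, -0.004], [-0.144, 0.99, -0.0], [0.004, 0.001, -1.0]]
force: [-0.7, 0.0, 0.0]
opening: 0.355
grasp_force: 0.0
```

```bash
python3 - <<'E'
from m import *
s,im,d=cap('top'); s2,i2,d2=cap('scene'); np.savez('/tmp/t2.npz',im=im,d=d,i2=i2,d2=d2)
a=cv2.resize(im[210:310,145:305],(640,400),interpolation=cv2.INTER_CUBIC); b=cv2.resize(i2[130:230,225:345],(480,400),interpolation=cv2.INTER_CUBIC)
save(cv2.resize(np.hstack([a[:,:400],b[:,:400]]),(800,400)),'chk1.png')
E
python3 pl.py .635,.192,.095,188 .635,.192,.044,188
```

```text
at [0.6302 0.1918 0.2031] yaw -171.6 t 9.05 op 0.261 F [0.6 0.7 0. ] j [  7.  34.  78.   0.  68. -91.]
.635,.192,.095,188 -> [-0.02, -0.002, 0.432, 0.0, -0.002, 0.004]
.635,.192,.044,188 -> [-0.021, -0.002, 0.636, 0.0, -0.002, 0.004]
```

View pics/chk1.png

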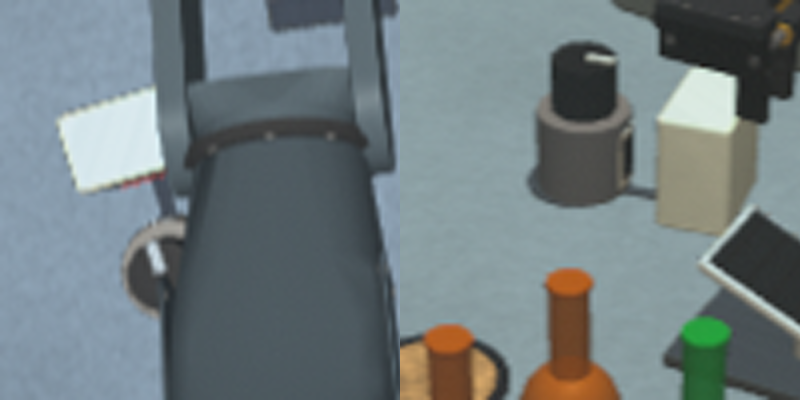

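Call:
send_rows:
  moves:
    - [-0.02,0,0.2,0,0,0]
    - [-0.02,0,0.38,0,0,0]
    - [-0.02,0,0.45,0,0,0]
    - [-0.02,0,0.49,0,0,0]
    - [-0.02,0,0.52,0,0,0]
    - [-0.02,0,0.55,0,0,0]
    - [-0.02,0,0.57,0,0,0]
    - [-0.02,0,0.59,0,0,0]
    - [-0.02,0,0.605,0,0,0]
    - [-0.02,0,0.615,0,0,0]
    - [-0.02,0,0.62,0,0,0]

```text
time_s: 10.15
position: [0.6351, 0.1923, 0.0516]
tcp_rot: [[-0.989, -0.146, -0.003], [-0.146, 0.989, -0.001], [0.003, -0.0, -1.0]]
force: [-6.3, -0.8, 11.2]
opening: 0.006
grasp_force: 5.1
```

Call:
send_rows:
  moves:
    - [0,0,0.01,0,0,0]
    - [0,0,0.02,0,0,0]
    - [0,0,0.03,0,0,0]
    - [0,0,0.03,0,0,0]

```text
time_s: 10.55
position: [0.6343, 0.1922, 0.0453]
tcp_rot: [[-0.989, -0.147, -0.005], [-0.147, 0.989, -0.001], [0.005, -0.0, -1.0]]
force: [-7.4, -1.6, 16.0]
opening: 0.002
grasp_force: 7.7
```

Call:
send_rows:
  moves:
    - [0,0,0.01,0,0,0]
    - [0,0,0.02,0,0,0]
    - [0,0,0.02,0,0,0]
    - [0,0,0.02,0,0,0]

```text
time_s: 10.95
position: [0.6343, 0.1922, 0.0446]
tcp_rot: [[-0.989, -0.147, -0.004], [-0.147, 0.989, -0.001], [0.004, -0.001, -1.0]]
force: [-14.5, -3.8, 37.6]
opening: 0.004
grasp_force: 17.9
```

Call:
send_rows:
  moves:
    - [0,0,-0.03,0,0,0]
    - [0,0,-0.08,0,0,0]
    - [0,0,-0.15,0,0,0]
    - [0,0,-0.3,0,0,0]
    - [0,0,-0.5,0,0,0]
    - [0,0,-0.64,0,0,0]
    - [0,0,-0.64,0,0,0]

```text
time_s: 11.65
position: [0.6415, 0.1932, 0.205]
tcp_rot: [[-0.989, -0.146, 0.016], [-0.146, 0.989, 0.002], [-0.017, -0.0, -1.0]]
force: [1.7, 0.1, 0.6]
opening: 0.006
grasp_force: 0.0
```

```bash
python3 - <<'E'
from m import *
f=np.load('/tmp/scene0.npz')['im']; save(cv2.resize(f[225:357,70:230],(720,594),interpolation=cv2.INTER_CUBIC),'bathscene.png')
E
python3 pl.py .585,.033,.2,75.5
```

```text
at [0.6415 0.1932 0.205 ] yaw -171.6 t 11.65 op 0.006 F [1.7 0.1 0.6] j [  7.  34.  77.   0.  68. -91.]
.585,.033,.2,75.5 -> [0.318, -0.601, 0.015, 0.01, 0.007, 1.254]
```

View pics/bathscene.png

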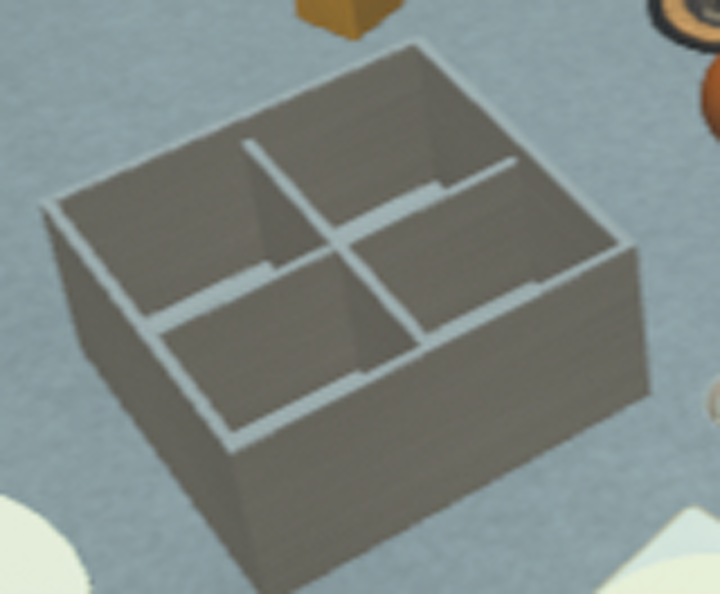

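```bash
python3 - <<'E'
from m import *
g=lambda X,Y:onplane('scene',70+X/4.5,225+Y/4.5,.105)[:2]
b=[g(*q) for q in((42,204),(417,40),(636,246),(232,447))]
pr('c',[np.mean(b,0),g(340,240),c1(676,282,.105)[:2]])
e=[b[i]-b[i-1] for i in range(4)]; pr('ang',[np.degrees(np.arctan2(*v[::-1])) for v in e]);pr('s',[np.linalg.norm(v) for v in e])
a,b,c,d=g(247,143),g(517,160),g(428,342),g(150,328)
for v in(c-a,b-d): pr('cross',[np.degrees(np.arctan2(v[1],v[0]))])
E
```

```text
c [[ 0.5255 -0.3349]
 [ 0.5363 -0.3413]
 [ 0.52   -0.3233]]
ang [ 166.2743   75.6902  -13.5434 -105.2536]
s [0.2088 0.2119 0.2123 0.2126]
cross [-13.7699]
cross [74.3946]
```

Call:
send_rows:
  moves:
    - [0.31,-0.6,0,0,0,1]
    - [0.31,-0.6,0,0,0,1]
    - [0.31,-0.6,0,0,0,1]
    - [0.31,-0.6,0,0,0,1]
    - [0.31,-0.6,0,0,0,1]
    - [0.31,-0.6,0,0,0,1]
    - [0.31,-0.6,0,0,0,1]
    - [0.31,-0.6,0,0,0,1]
    - [0.31,-0.6,0,0,0,1]
    - [0.31,-0.6,0,0,0,1]
    - [0.31,-0.6,0,0,0,1]
    - [0.31,-0.6,0,0,0,1]
  grip: 0.75

```text
time_s: 12.85
position: [0.582, 0.0326, 0.1966]
tcp_rot: [[-0.146, 0.989, 0.001], [0.989, 0.146, -0.0], [-0.0, 0.001, -1.0]]
force: [-0.0, -0.4, 0.4]
opening: 0.742
grasp_force: 0.0
```

```bash
python3 pl.py .585,.033,.15,75.5 .585,.033,.092,75.5
```

```text
at [0.582  0.0326 0.1966] yaw 98.4 t 12.85 op 0.742 F [-0.  -0.4  0.4] j [ -8.  29.  90.   0.  61. -16.]
.585,.033,.15,75.5 -> [-0.0, 0.012, 0.186, 0.0, 0.0, 0.254]
.585,.033,.092,75.5 -> [-0.0, 0.012, 0.418, 0.0, 0.0, 0.254]
```

Call:
send_rows:
  moves:
    - [0,0.012,0,0,0,0.1]
    - [0,0.012,0,0,0,0.2]
    - [0,0.012,0,0,0,0.254]
    - [0,0.012,0.1,0,0,0.254]
    - [0,0.012,0.2,0,0,0.254]
    - [0,0.012,0.28,0,0,0.254]
    - [0,0.012,0.35,0,0,0.254]
    - [0,0.012,0.4,0,0,0.254]
    - [0,0.012,0.418,0,0,0.254]
    - [0,0.012,0.418,0,0,0.254]

```text
time_s: 13.85
position: [0.5851, 0.0326, 0.0915]
tcp_rot: [[0.25, 0.968, -0.001], [0.968, -0.25, 0.0], [-0.0, -0.001, -1.0]]
force: [0.1, -0.8, -0.1]
opening: 0.746
grasp_force: 0.0
```

Call:
send_rows:
  moves:
    - [0,0,0,0,0,0]
    - [0,0,0,0,0,0]
    - [0,0,0,0,0,0]
    - [0,0,0,0,0,0]
    - [0,0,0,0,0,0]
    - [0,0,0,0,0,0]
    - [0,0,0,0,0,0]
    - [0,0,0,0,0,0]
  grip: 0

```text
time_s: 14.65
position: [0.5856, 0.0324, 0.092]
tcp_rot: [[0.251, 0.968, 0.001], [0.968, -0.251, -0.0], [0.0, 0.001, -1.0]]
force: [0.7, 0.6, 1.2]
opening: 0.31
grasp_force: 30.0
```

Call:
send_rows:
  moves:
    - [0,0,-0.1,0,0,0]
    - [0,0,-0.25,0,0,0]
    - [0,0,-0.45,0,0,0]
    - [0,0,-0.65,0,0,0]
    - [0,0,-0.65,0,0,0]
    - [0,0,-0.65,0,0,0]

```text
time_s: 15.25
position: [0.5855, 0.0325, 0.2554]
tcp_rot: [[0.251, 0.968, 0.002], [0.968, -0.251, -0.0], [0.0, 0.002, -1.0]]
force: [-0.5, 0.1, -1.6]
opening: 0.318
grasp_force: 30.0
```

```bash
python3 pl.py .4861,-.2662,.255,75.7
```

```text
at [0.5855 0.0325 0.2554] yaw 75.5 t 15.25 op 0.318 F [-0.5  0.1 -1.6] j [-8. 25. 86. -0. 69.  7.]
.4861,-.2662,.255,75.7 -> [-1.256, -0.085, 0.001, 0.001, -0.0, -0.002]
```

Call:
send_rows:
  moves:
    - [-0.12,0,0,0,0,0]
    - [-0.28,0,0,0,0,0]
    - [-0.44,0,0,0,0,0]
    - [-0.6,0,0,0,0,0]
    - [-0.76,0,0,0,0,0]
    - [-0.9,0,0,0,0,0]
    - [-0.9,0,0,0,0,0]

```text
time_s: 15.95
position: [0.5266, -0.1889, 0.2516]
tcp_rot: [[0.256, 0.967, -0.005], [0.967, -0.256, 0.001], [-0.001, -0.005, -1.0]]
force: [-0.5, 0.5, -2.3]
opening: 0.316
grasp_force: 30.0
```

Call:
send_rows:
  moves:
    - [-0.1,-0.03,0,0,0,0]
    - [-0.2,-0.06,0,0,0,0]
    - [-0.3,-0.085,0,0,0,0]
    - [-0.356,-0.085,0,0,0,0]
    - [-0.356,-0.085,0,0,0,0]
    - [-0.356,-0.085,0,0,0,0]

```text
time_s: 16.55
position: [0.486, -0.2651, 0.2534]
tcp_rot: [[0.251, 0.968, -0.001], [0.968, -0.251, 0.002], [0.002, -0.002, -1.0]]
force: [0.9, -0.1, -1.8]
opening: 0.315
grasp_force: 30.0
```

```bash
python3 pl.py .4861,-.2662,.1,75.7; python3 - <<'E'
from m import *
s,im,d=cap('top'); s2,i2,d2=cap('scene'); np.savez('/tmp/t3.npz',im=im,d=d,i2=i2,d2=d2)
a=cv2.resize(im[170:300,330:460],(400,400),interpolation=cv2.INTER_CUBIC); b=cv2.resize(i2[180:340,70:230],(400,400),interpolation=cv2.INTER_CUBIC)
save(np.hstack([a,b]),'chk2.png')
E
```

```text
at [ 0.486  -0.2651  0.2534] yaw 75.5 t 16.55 op 0.315 F [ 0.9 -0.1 -1.8] j [-40.  23.  90.   0.  67. -26.]
.4861,-.2662,.1,75.7 -> [-0.005, 0.002, 0.614, -0.001, -0.001, -0.003]
```

View pics/chk2.png

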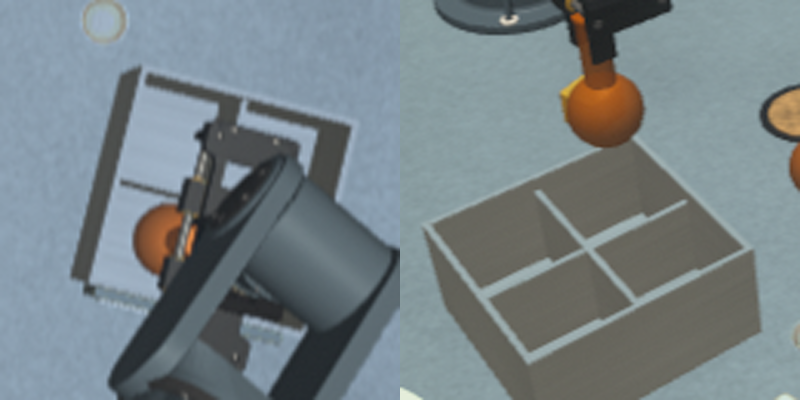

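Call:
send_rows:
  moves:
    - [0,0,0.08,0,0,0]
    - [0,0,0.16,0,0,0]
    - [0,0,0.24,0,0,0]
    - [0,0,0.32,0,0,0]
    - [0,0,0.4,0,0,0]
    - [0,0,0.48,0,0,0]
    - [0,0,0.54,0,0,0]
    - [0,0,0.58,0,0,0]
    - [0,0,0.605,0,0,0]
    - [0,0,0.61,0,0,0]
    - [0,0,0.615,0,0,0]
    - [0,0,0.615,0,0,0]

```text
time_s: 17.85
position: [0.4864, -0.2664, 0.1011]
tcp_rot: [[0.251, 0.968, 0.001], [0.968, -0.251, -0.001], [-0.001, 0.001, -1.0]]
force: [0.1, 0.3, -1.3]
opening: 0.312
grasp_force: 30.0
```

Force -1.3 N means it is still just hanging; about 2–3 mm more.

Call:
send_rows:
  moves:
    - [0,0,0.004,0,0,0]
    - [0,0,0.007,0,0,0]
    - [0,0,0.009,0,0,0]
    - [0,0,0.009,0,0,0]

```text
time_s: 18.25
position: [0.4859, -0.2662, 0.0984]
tcp_rot: [[0.251, 0.968, 0.0], [0.968, -0.251, -0.0], [-0.0, 0.0, -1.0]]
force: [0.1, -0.4, -1.3]
opening: 0.31
grasp_force: 30.0
```

Call:
send_rows:
  moves:
    - [0,0,0,0,0,0]
    - [0,0,0,0,0,0]
    - [0,0,0,0,0,0]
    - [0,0,0,0,0,0]
  grip: 0.58

```text
time_s: 18.65
position: [0.4861, -0.2663, 0.0984]
tcp_rot: [[0.251, 0.968, 0.0], [0.968, -0.251, -0.0], [-0.0, 0.0, -1.0]]
force: [0.1, -0.6, -0.5]
opening: 0.551
grasp_force: 0.0
```

Call:
send_rows:
  moves:
    - [0,0,-0.1,0,0,0]
    - [0,0,-0.2,0,0,0]
    - [0,0,-0.4,0,0,0]
    - [0,0,-0.55,0,0,0]
    - [0,0,-0.55,0,0,0]
    - [0,0,-0.55,0,0,0]

```text
time_s: 19.25
position: [0.4862, -0.2663, 0.2368]
tcp_rot: [[0.251, 0.968, 0.002], [0.968, -0.251, -0.002], [-0.001, 0.002, -1.0]]
force: [0.1, 0.2, -0.7]
opening: 0.579
grasp_force: 0.0
```

```bash
python3 pl.py .563,-.061,.2,75.5 .563,-.061,.092,75.5
```

```text
at [ 0.4862 -0.2663  0.2368] yaw 75.5 t 19.25 op 0.579 F [ 0.1  0.2 -0.7] j [-40.  24.  91.  -0.  65. -26.]
.563,-.061,.2,75.5 -> [0.872, 0.091, 0.147, 0.001, 0.001, -0.0]
.563,-.061,.092,75.5 -> [0.873, 0.09, 0.578, 0.001, 0.001, -0.0]
```

Call:
send_rows:
  moves:
    - [0.872,0.091,0.1,0,0,0]
    - [0.872,0.091,0.1,0,0,0]
    - [0.872,0.091,0.1,0,0,0]
    - [0.872,0.091,0.1,0,0,0]
    - [0.872,0.091,0.1,0,0,0]
    - [0.872,0.091,0.1,0,0,0]
    - [0.872,0.091,0.2,0,0,0]
    - [0.872,0.091,0.3,0,0,0]
    - [0.872,0.091,0.4,0,0,0]
    - [0.872,0.091,0.5,0,0,0]
    - [0.872,0.091,0.575,0,0,0]
    - [0.872,0.091,0.575,0,0,0]
  grip: 0.75

```text
time_s: 20.45
position: [0.5593, -0.0611, 0.0885]
tcp_rot: [[0.252, 0.968, -0.009], [0.968, -0.252, 0.002], [0.0, -0.009, -1.0]]
force: [-0.2, 0.1, -0.1]
opening: 0.747
grasp_force: 0.0
```

Call:
send_rows:
  moves:
    - [0,0,0,0,0,0]
    - [0,0,0,0,0,0]
    - [0,0,0,0,0,0]
    - [0,0,0,0,0,0]
    - [0,0,0,0,0,0]
    - [0,0,0,0,0,0]
    - [0,0,0,0,0,0]
    - [0,0,0,0,0,0]
  grip: 0

```text
time_s: 21.25
position: [0.563, -0.0609, 0.0925]
tcp_rot: [[0.251, 0.968, 0.001], [0.968, -0.251, -0.0], [-0.0, 0.001, -1.0]]
force: [0.6, 0.3, 2.9]
opening: 0.312
grasp_force: 30.0
```

Call:
send_rows:
  moves:
    - [0,0,-0.1,0,0,0]
    - [0,0,-0.25,0,0,0]
    - [0,0,-0.45,0,0,0]
    - [0,0,-0.65,0,0,0]
    - [0,0,-0.65,0,0,0]
    - [0,0,-0.65,0,0,0]

```text
time_s: 21.85
position: [0.5629, -0.0609, 0.2556]
tcp_rot: [[0.251, 0.968, 0.002], [0.968, -0.251, -0.001], [-0.0, 0.002, -1.0]]
force: [-0.3, -0.3, -2.5]
opening: 0.311
grasp_force: 30.0
```

```bash
python3 pl.py .5878,-.292,.255,75.7
```

```text
at [ 0.5629 -0.0609  0.2556] yaw 75.5 t 21.85 op 0.311 F [-0.3 -0.3 -2.5] j [-17.  23.  89.  -0.  68.  -3.]
.5878,-.292,.255,75.7 -> [-0.87, 0.328, 0.003, 0.001, 0.0, -0.002]
```

Call:
send_rows:
  moves:
    - [-0.12,0.05,0,0,0,0]
    - [-0.28,0.1,0,0,0,0]
    - [-0.44,0.16,0,0,0,0]
    - [-0.6,0.22,0,0,0,0]
    - [-0.75,0.28,0,0,0,0]
    - [-0.84,0.32,0,0,0,0]
    - [-0.87,0.328,0,0,0,0]
    - [-0.87,0.328,0,0,0,0]
    - [-0.87,0.328,0,0,0,0]
    - [-0.87,0.328,0,0,0,0]

```text
time_s: 22.85
position: [0.5872, -0.2899, 0.2541]
tcp_rot: [[0.249, 0.968, -0.001], [0.968, -0.249, 0.002], [0.001, -0.002, -1.0]]
force: [-0.5, 0.8, -0.7]
opening: 0.315
grasp_force: 30.0
```

Call:
send_rows:
  moves:
    - [0,0,0.08,0,0,0]
    - [0,0,0.16,0,0,0]
    - [0,0,0.24,0,0,0]
    - [0,0,0.32,0,0,0]
    - [0,0,0.4,0,0,0]
    - [0,0,0.48,0,0,0]
    - [0,0,0.54,0,0,0]
    - [0,0,0.58,0,0,0]
    - [0,0,0.6,0,0,0]
    - [0,0,0.615,0,0,0]
    - [0,0,0.615,0,0,0]

```text
time_s: 23.95
position: [0.5876, -0.292, 0.1009]
tcp_rot: [[0.251, 0.968, 0.0], [0.968, -0.251, -0.0], [-0.0, 0.0, -1.0]]
force: [-0.8, -0.3, -0.3]
opening: 0.312
grasp_force: 30.0
```

Call:
send_rows:
  moves:
    - [0,0,0.004,0,0,0]
    - [0,0,0.007,0,0,0]
    - [0,0,0.009,0,0,0]
    - [0,0,0.009,0,0,0]

```text
time_s: 24.35
position: [0.5876, -0.2921, 0.0988]
tcp_rot: [[0.251, 0.968, 0.0], [0.968, -0.251, -0.0], [-0.0, 0.0, -1.0]]
force: [-0.1, 0.1, -0.1]
opening: 0.313
grasp_force: 30.0
```

Call:
send_rows:
  moves:
    - [0,0,0,0,0,0]
    - [0,0,0,0,0,0]
    - [0,0,0,0,0,0]
    - [0,0,0,0,0,0]
  grip: 0.58

```text
time_s: 24.75
position: [0.5876, -0.292, 0.0987]
tcp_rot: [[0.251, 0.968, 0.0], [0.968, -0.251, -0.0], [-0.0, 0.0, -1.0]]
force: [-0.4, -0.6, -0.3]
opening: 0.551
grasp_force: 0.0
```

Call:
send_rows:
  moves:
    - [0,0,-0.1,0,0,0]
    - [0,0,-0.2,0,0,0]
    - [0,0,-0.4,0,0,0]
    - [0,0,-0.55,0,0,0]
    - [0,0,-0.55,0,0,0]
    - [0,0,-0.55,0,0,0]

```text
time_s: 25.35
position: [0.5878, -0.2921, 0.2373]
tcp_rot: [[0.251, 0.968, 0.002], [0.968, -0.251, -0.001], [-0.001, 0.002, -1.0]]
force: [0.4, -0.4, 0.9]
opening: 0.582
grasp_force: 0.0
```

```bash
python3 pl.py .6745,-.0805,.2,75.5 .6745,-.0805,.092,75.5
```

```text
at [ 0.5878 -0.2921  0.2373] yaw 75.5 t 25.35 op 0.582 F [ 0.4 -0.4  0.9] j [-36.  32.  76.  -0.  72. -22.]
.6745,-.0805,.2,75.5 -> [0.907, 0.123, 0.149, 0.001, 0.001, -0.0]
.6745,-.0805,.092,75.5 -> [0.907, 0.122, 0.581, 0.001, 0.001, -0.0]
```

Call:
send_rows:
  moves:
    - [0.907,0.123,0.1,0,0,0]
    - [0.907,0.123,0.1,0,0,0]
    - [0.907,0.123,0.1,0,0,0]
    - [0.907,0.123,0.1,0,0,0]
    - [0.907,0.123,0.1,0,0,0]
    - [0.907,0.123,0.1,0,0,0]
    - [0.907,0.123,0.2,0,0,0]
    - [0.907,0.123,0.3,0,0,0]
    - [0.907,0.123,0.4,0,0,0]
    - [0.907,0.123,0.5,0,0,0]
    - [0.907,0.123,0.579,0,0,0]
    - [0.907,0.123,0.579,0,0,0]
  grip: 0.75

```text
time_s: 26.55
position: [0.67, -0.0804, 0.0863]
tcp_rot: [[0.252, 0.968, -0.01], [0.968, -0.252, 0.002], [-0.0, -0.011, -1.0]]
force: [-0.5, 0.8, 0.8]
opening: 0.75
grasp_force: 0.0
```

Call:
send_rows:
  moves:
    - [0,0,0,0,0,0]
    - [0,0,0,0,0,0]
    - [0,0,0,0,0,0]
    - [0,0,0,0,0,0]
    - [0,0,0,0,0,0]
    - [0,0,0,0,0,0]
    - [0,0,0,0,0,0]
    - [0,0,0,0,0,0]
  grip: 0

```text
time_s: 27.35
position: [0.6746, -0.0802, 0.0918]
tcp_rot: [[0.251, 0.968, 0.001], [0.968, -0.251, -0.0], [-0.0, 0.001, -1.0]]
force: [-0.1, -0.2, 2.7]
opening: 0.314
grasp_force: 30.0
```

Call:
send_rows:
  moves:
    - [0,0,-0.1,0,0,0]
    - [0,0,-0.25,0,0,0]
    - [0,0,-0.45,0,0,0]
    - [0,0,-0.65,0,0,0]
    - [0,0,-0.65,0,0,0]
    - [0,0,-0.65,0,0,0]

```text
time_s: 27.95
position: [0.6744, -0.0802, 0.2552]
tcp_rot: [[0.251, 0.968, 0.002], [0.968, -0.251, -0.001], [-0.0, 0.002, -1.0]]
force: [-1.0, 0.5, -1.8]
opening: 0.312
grasp_force: 30.0
```

```bash
python3 pl.py .5619,-.3938,.255,75.7
```

```text
at [ 0.6744 -0.0802  0.2552] yaw 75.5 t 27.95 op 0.312 F [-1.   0.5 -1.8] j [-16.  33.  72.  -0.  75.  -2.]
.5619,-.3938,.255,75.7 -> [-1.327, -0.121, 0.001, 0.002, 0.0, -0.002]
```

Call:
send_rows:
  moves:
    - [-0.12,-0.01,-0.08,0,0,0]
    - [-0.28,-0.03,-0.08,0,0,0]
    - [-0.44,-0.05,-0.08,0,0,0]
    - [-0.6,-0.06,-0.08,0,0,0]
    - [-0.76,-0.07,-0.08,0,0,0]
    - [-0.88,-0.09,-0.08,0,0,0]
    - [-0.97,-0.1,-0.08,0,0,0]
    - [-0.97,-0.1,-0.08,0,0,0]

```text
time_s: 28.75
position: [0.5865, -0.3111, 0.2703]
tcp_rot: [[0.255, 0.967, -0.005], [0.967, -0.255, 0.002], [0.001, -0.006, -1.0]]
force: [-0.7, 0.5, -1.3]
opening: 0.316
grasp_force: 30.0
```

Call:
send_rows:
  moves:
    - [-0.1,-0.01,0,0,0,0]
    - [-0.2,-0.02,0,0,0,0]
    - [-0.3,-0.02,0,0,0,0]
    - [-0.357,-0.02,0,0,0,0]
    - [-0.357,-0.02,0,0,0,0]
    - [-0.357,-0.02,0,0,0,0]
    - [-0.357,-0.02,0,0,0,0]

```text
time_s: 29.45
position: [0.5623, -0.392, 0.2733]
tcp_rot: [[0.25, 0.968, -0.001], [0.968, -0.25, 0.002], [0.001, -0.001, -1.0]]
force: [-0.1, 0.3, -0.9]
opening: 0.316
grasp_force: 30.0
```

```bash
python3 pl.py .5619,-.3938,.1015,75.7
```

```text
at [ 0.5623 -0.392   0.2733] yaw 75.5 t 29.45 op 0.316 F [-0.1  0.3 -0.9] j [-44.  33.  69.   0.  78. -30.]
.5619,-.3938,.1015,75.7 -> [-0.008, 0.001, 0.687, -0.001, -0.001, -0.002]
```

Call:
send_rows:
  moves:
    - [0,0,0.08,0,0,0]
    - [0,0,0.16,0,0,0]
    - [0,0,0.24,0,0,0]
    - [0,0,0.32,0,0,0]
    - [0,0,0.4,0,0,0]
    - [0,0,0.48,0,0,0]
    - [0,0,0.56,0,0,0]
    - [0,0,0.62,0,0,0]
    - [0,0,0.66,0,0,0]
    - [0,0,0.68,0,0,0]
    - [0,0,0.695,0,0,0]
    - [0,0,0.695,0,0,0]

```text
time_s: 30.65
position: [0.5621, -0.3939, 0.1002]
tcp_rot: [[0.251, 0.968, 0.0], [0.968, -0.251, -0.0], [-0.0, 0.0, -1.0]]
force: [-1.0, -0.6, -0.7]
opening: 0.31
grasp_force: 30.0
```

Call:
send_rows:
  moves:
    - [0,0,0.003,0,0,0]
    - [0,0,0.005,0,0,0]
    - [0,0,0.007,0,0,0]
    - [0,0,0.008,0,0,0]

```text
time_s: 31.05
position: [0.5619, -0.3939, 0.0983]
tcp_rot: [[0.251, 0.968, 0.0], [0.968, -0.251, -0.0], [-0.0, 0.0, -1.0]]
force: [-0.4, 0.2, -1.1]
opening: 0.315
grasp_force: 30.0
```

Call:
send_rows:
  moves:
    - [0,0,0,0,0,0]
    - [0,0,0,0,0,0]
    - [0,0,0,0,0,0]
    - [0,0,0,0,0,0]
  grip: 0.58

```text
time_s: 31.45
position: [0.562, -0.3939, 0.0982]
tcp_rot: [[0.251, 0.968, 0.0], [0.968, -0.251, -0.0], [-0.0, 0.0, -1.0]]
force: [-0.2, -0.1, -1.3]
opening: 0.55
grasp_force: 0.0
```

Call:
send_rows:
  moves:
    - [0,0,-0.1,0,0,0]
    - [0,0,-0.2,0,0,0]
    - [0,0,-0.4,0,0,0]
    - [0,0,-0.55,0,0,0]
    - [0,0,-0.55,0,0,0]
    - [0,0,-0.55,0,0,0]

```text
time_s: 32.05
position: [0.5622, -0.394, 0.2369]
tcp_rot: [[0.251, 0.968, 0.002], [0.968, -0.251, -0.002], [-0.001, 0.002, -1.0]]
force: [-0.5, 0.7, 0.3]
opening: 0.579
grasp_force: 0.0
```

```bash
python3 pl.py .635,.192,.24,100
```

```text
at [ 0.5622 -0.394   0.2369] yaw 75.5 t 32.05 op 0.579 F [-0.5  0.7  0.3] j [-44.  34.  72.  -0.  74. -30.]
.635,.192,.24,100 -> [2.342, -0.306, -0.016, 0.001, 0.001, -0.273]
```

Call:
send_rows:
  moves:
    - [0.97,-0.12,0,0,0,-0.4]
    - [0.97,-0.12,0,0,0,-0.4]
    - [0.97,-0.12,0,0,0,-0.4]
    - [0.97,-0.12,0,0,0,-0.4]
    - [0.97,-0.12,0,0,0,-0.4]
    - [0.97,-0.12,0,0,0,-0.4]
    - [0.97,-0.12,0,0,0,-0.4]
  grip: 0

```text
time_s: 32.75
position: [0.5928, -0.15, 0.2337]
tcp_rot: [[-0.368, 0.93, -0.003], [0.93, 0.368, 0.001], [0.002, -0.003, -1.0]]
force: [-0.8, 0.0, -0.7]
opening: 0.047
grasp_force: 0.0
```

```bash
python3 pl.py .635,.192,.24,188.3; python3 - <<'E'
from m import *
s,im,d=cap('top'); s2,i2,d2=cap('scene'); np.savez('/tmp/t4.npz',im=im,d=d,i2=i2,d2=d2)
a=cv2.resize(im[170:300,330:460],(400,400),interpolation=cv2.INTER_CUBIC); b=cv2.resize(i2[130:350,70:340],(400,326),interpolation=cv2.INTER_CUBIC)
b=cv2.copyMakeBorder(b,0,74,0,0,cv2.BORDER_CONSTANT)
save(np.hstack([a,b]),'chk3.png')
E
```

```text
at [ 0.5928 -0.15    0.2337] yaw 111.6 t 32.75 op 0.047 F [-0.8  0.  -0.7] j [-25.  29.  83.  -0.  68. -46.]
.635,.192,.24,188.3 -> [1.21, 0.661, -0.024, -0.001, -0.002, -0.852]
```

View pics/chk3.png

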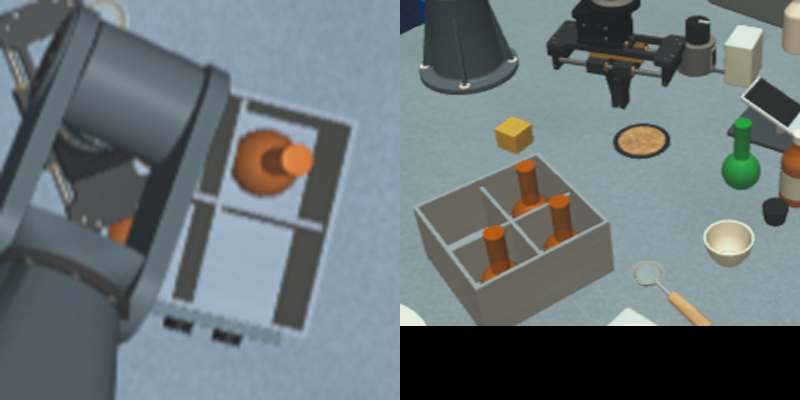

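Call:
send_rows:
  moves:
    - [1,0.55,0,0,0,-0.852]
    - [1,0.55,0,0,0,-0.852]
    - [1,0.55,0,0,0,-0.852]
    - [1,0.55,0,0,0,-0.852]
    - [1,0.55,0,0,0,-0.852]
    - [1,0.55,0,0,0,-0.852]
    - [1,0.55,0,0,0,-0.852]
    - [1,0.55,0,0,0,-0.852]
    - [1,0.55,0,0,0,-0.852]
    - [1,0.55,0,0,0,-0.852]
    - [1,0.55,0,0,0,-0.852]

```text
time_s: 33.95
position: [0.6305, 0.13, 0.2351]
tcp_rot: [[-0.991, -0.137, -0.001], [-0.137, 0.991, -0.0], [0.001, -0.0, -1.0]]
force: [0.1, -0.6, -0.4]
opening: 0.004
grasp_force: 0.0
```

```bash
python3 pl.py .635,.192,.12,188.3 .635,.192,.046,188.3
```

```text
at [0.6305 0.13   0.2351] yaw -172.1 t 33.95 op 0.004 F [ 0.1 -0.6 -0.4] j [  2.  31.  78.  -0.  71. -96.]
.635,.192,.12,188.3 -> [-0.052, 0.243, 0.46, -0.0, -0.0, -0.005]
.635,.192,.046,188.3 -> [-0.052, 0.243, 0.756, -0.0, -0.0, -0.005]
```

Call:
send_rows:
  moves:
    - [-0.05,0.243,0,0,0,0]
    - [-0.05,0.243,0.2,0,0,0]
    - [-0.05,0.243,0.4,0,0,0]
    - [-0.05,0.243,0.54,0,0,0]
    - [-0.05,0.243,0.6,0,0,0]
    - [-0.05,0.243,0.64,0,0,0]
    - [-0.05,0.243,0.68,0,0,0]
    - [-0.05,0.243,0.71,0,0,0]
    - [-0.05,0.243,0.735,0,0,0]
    - [-0.05,0.243,0.75,0,0,0]
    - [-0.05,0.243,0.76,0,0,0]
    - [-0.05,0.243,0.77,0,0,0]

```text
time_s: 35.15
position: [0.6328, 0.1925, 0.0462]
tcp_rot: [[-0.99, -0.14, -0.003], [-0.14, 0.99, -0.001], [0.003, -0.0, -1.0]]
force: [-7.2, -2.0, 11.5]
opening: 0.003
grasp_force: 5.7
```

Call:
send_rows:
  moves:
    - [0,0,0.005,0,0,0]
    - [0,0,0.012,0,0,0]
    - [0,0,0.018,0,0,0]
    - [0,0,0.018,0,0,0]
    - [0,0,0.018,0,0,0]

```text
time_s: 35.65
position: [0.6327, 0.1925, 0.045]
tcp_rot: [[-0.99, -0.141, -0.002], [-0.141, 0.99, -0.001], [0.003, -0.001, -1.0]]
force: [-11.4, -3.4, 26.9]
opening: 0.007
grasp_force: 12.8
```

At the stop. Lift off and go back to the jar, looking at it first.

Call:
send_rows:
  moves:
    - [0,0,-0.03,0,0,0]
    - [0,0,-0.08,0,0,0]
    - [0,0,-0.15,0,0,0]
    - [0,0,-0.3,0,0,0]
    - [0,0,-0.5,0,0,0]
    - [0,0,-0.64,0,0,0]
    - [0,0,-0.64,0,0,0]

```text
time_s: 36.35
position: [0.6396, 0.1936, 0.2078]
tcp_rot: [[-0.99, -0.14, 0.018], [-0.14, 0.99, 0.002], [-0.018, -0.0, -1.0]]
force: [-0.1, -0.3, -0.5]
opening: 0.003
grasp_force: 0.0
```

Call:
send_rows:
  moves:
    - [0.8,0.34,-0.15,0,0,0]
    - [0.8,0.34,-0.15,0,0,0]
    - [0.8,0.34,-0.15,0,0,0]
    - [0.8,0.34,-0.15,0,0,0]
    - [0.8,0.34,-0.15,0,0,0]
    - [0.8,0.34,-0.15,0,0,0]
    - [0.8,0.34,-0.15,0,0,0]
    - [0.8,0.34,-0.15,0,0,0]
  grip: 1

```text
time_s: 37.15
position: [0.4263, 0.249, 0.2363]
tcp_rot: [[-0.99, -0.14, 0.003], [-0.14, 0.99, 0.0], [-0.003, 0.0, -1.0]]
force: [0.2, -1.1, -0.2]
opening: 0.651
grasp_force: 0.0
```

```bash
python3 pl.py; python3 - <<'E'
from m import *
s,im,d=cap('wrist'); np.savez('/tmp/w4.npz',im=im,d=d,p=s['position'],R=s['tcp_rot'])
s2,i2,d2=cap('scene')
b=cv2.resize(i2[100:230,200:345],(400,359),interpolation=cv2.INTER_CUBIC)
a=cv2.resize(im[:270,:],(800,386)); b=cv2.copyMakeBorder(cv2.resize(b,(239,214)),0,0,0,561,cv2.BORDER_CONSTANT)
save(np.vstack([a,b]),'chk4.png')
E
```

```text
at [0.4263 0.249  0.2363] yaw -171.9 t 37.15 op 0.651 F [ 0.2 -1.1 -0.2] j [ 17.  19. 100.  -0.  61. -81.]
```

View pics/chk4.png

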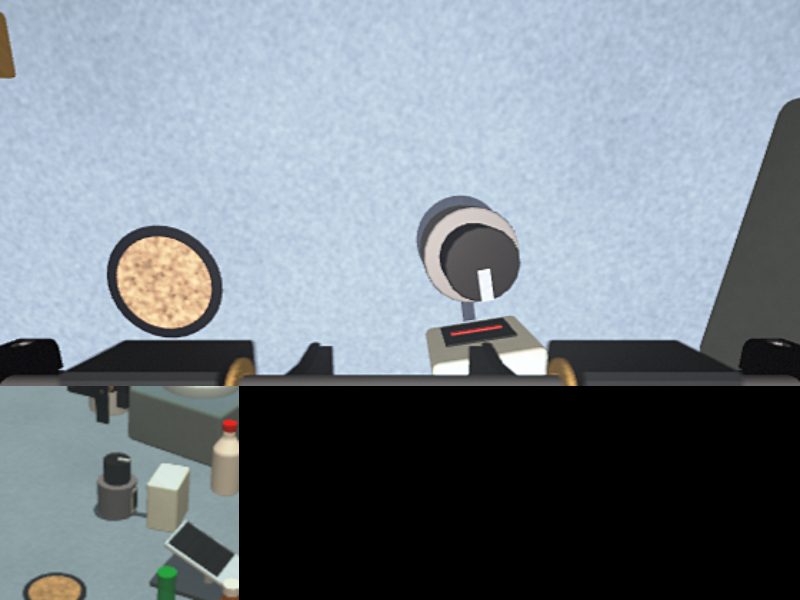

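```bash
python3 - <<'E'
from m import *
f=np.load('/tmp/w4.npz'); s=dict(position=f['p'],tcp_rot=f['R']); k=.7
w=lambda u,v,h:onplane('wrist',u*k,v*k*270/386/.7,h,s)
pr('cap',w(480,261,.115)); pr('mat',w(164.5,281,0))
E
python3 pl.py .389,.2995,.15,196 .389,.2995,.076,196
```

```text
cap [0.3925 0.2992 0.115 ]
mat [0.4678 0.0259 0.    ]
at [0.4257 0.2488 0.2358] yaw -171.9 t 37.25 op 0.739 F [-0.1  0.3 -0.2] j [ 17.  19. 100.  -0.  61. -81.]
.389,.2995,.15,196 -> [0.117, 0.221, 0.343, -0.0, 0.0, -0.088]
.389,.2995,.076,196 -> [0.117, 0.221, 0.639, -0.0, 0.0, -0.088]
```

Call:
send_rows:
  moves:
    - [0.11,0.221,0.1,0,0,-0.088]
    - [0.11,0.221,0.2,0,0,-0.088]
    - [0.11,0.221,0.3,0,0,-0.088]
    - [0.11,0.221,0.4,0,0,-0.088]
    - [0.11,0.221,0.5,0,0,-0.088]
    - [0.11,0.221,0.58,0,0,-0.088]
    - [0.11,0.221,0.62,0,0,-0.088]
    - [0.11,0.221,0.638,0,0,-0.088]
    - [0.11,0.221,0.638,0,0,-0.088]
  grip: 1

```text
time_s: 38.15
position: [0.3893, 0.2998, 0.0762]
tcp_rot: [[-0.961, -0.276, -0.0], [-0.276, 0.961, -0.0], [0.0, -0.0, -1.0]]
force: [-0.3, -0.3, 0.1]
opening: 1.002
grasp_force: 0.0
```

Call:
send_rows:
  moves:
    - [0,0,0,0,0,0]
    - [0,0,0,0,0,0]
    - [0,0,0,0,0,0]
    - [0,0,0,0,0,0]
    - [0,0,0,0,0,0]
    - [0,0,0,0,0,0]
    - [0,0,0,0,0,0]
    - [0,0,0,0,0,0]
  grip: 0

```text
time_s: 38.95
position: [0.389, 0.2999, 0.0768]
tcp_rot: [[-0.961, -0.277, 0.0], [-0.277, 0.961, -0.0], [-0.0, -0.0, -1.0]]
force: [-0.4, -1.2, 2.9]
opening: 0.593
grasp_force: 30.0
```

Call:
send_rows:
  moves:
    - [0,0,-0.1,0,0,0]
    - [0,0,-0.2,0,0,0]
    - [0,0,-0.36,0,0,0]
    - [0,0,-0.36,0,0,0]
    - [0,0,-0.36,0,0,0]

```text
time_s: 39.45
position: [0.3886, 0.3, 0.1666]
tcp_rot: [[-0.961, -0.277, 0.001], [-0.277, 0.961, 0.0], [-0.001, 0.0, -1.0]]
force: [-0.4, 0.4, -3.8]
opening: 0.59
grasp_force: 30.0
```

```bash
python3 pl.py .469,.026,.166,196
```

```text
at [0.3886 0.3    0.1666] yaw -163.9 t 39.45 op 0.59 F [-0.4  0.4 -3.8] j [ 25.  25. 104.   0.  51. -81.]
.469,.026,.166,196 -> [-0.005, -1.142, 0.002, 0.0, 0.0, 0.001]
```

Call:
send_rows:
  moves:
    - [0,-0.15,0,0,0,0]
    - [0,-0.3,0,0,0,0]
    - [0,-0.45,0,0,0,0]
    - [0,-0.6,0,0,0,0]
    - [0,-0.75,0,0,0,0]
    - [0,-0.88,0,0,0,0]
    - [0,-0.97,0,0,0,0]
    - [0,-1,0,0,0,0]
    - [0,-1,0,0,0,0]

```text
time_s: 40.35
position: [0.4571, 0.0592, 0.1651]
tcp_rot: [[-0.962, -0.275, -0.003], [-0.275, 0.962, 0.001], [0.003, 0.002, -1.0]]
force: [0.1, -0.4, -2.6]
opening: 0.594
grasp_force: 30.0
```

Call:
send_rows:
  moves:
    - [-0.005,-0.1,0,0,0,0]
    - [-0.005,-0.142,0,0,0,0]
    - [-0.005,-0.142,0.12,0,0,0]
    - [-0.005,-0.142,0.22,0,0,0]
    - [-0.005,-0.142,0.28,0,0,0]
    - [-0.005,-0.142,0.32,0,0,0]
    - [-0.005,-0.142,0.34,0,0,0]
    - [-0.005,-0.142,0.35,0,0,0]
    - [-0.005,-0.142,0.357,0,0,0]
    - [-0.005,-0.142,0.357,0,0,0]
    - [-0.005,-0.142,0.357,0,0,0]

```text
time_s: 41.45
position: [0.4694, 0.0259, 0.0778]
tcp_rot: [[-0.961, -0.277, 0.001], [-0.277, 0.961, -0.0], [-0.001, -0.001, -1.0]]
force: [0.7, -0.2, -3.3]
opening: 0.589
grasp_force: 30.0
```

Call:
send_rows:
  moves:
    - [0,0,0,0,0,0]
    - [0,0,0,0,0,0]
    - [0,0,0,0,0,0]
    - [0,0,0,0,0,0]
    - [0,0,0,0,0,0]
  grip: 1

```text
time_s: 41.95
position: [0.4692, 0.0259, 0.0774]
tcp_rot: [[-0.961, -0.277, 0.0], [-0.277, 0.961, -0.0], [-0.0, -0.0, -1.0]]
force: [-0.0, -0.4, -0.4]
opening: 0.947
grasp_force: 0.0
```

Call:
send_rows:
  moves:
    - [0,0,-0.1,0,0,0]
    - [0,0,-0.2,0,0,0]
    - [0,0,-0.36,0,0,0]
    - [0,0,-0.5,0,0,0]
    - [0,0,-0.6,0,0,0]
    - [0.1,0.6,-0.6,0,0,0]
    - [0.1,0.6,-0.6,0,0,0]
    - [0.1,0.6,-0.6,0,0,0]
    - [0.1,0.6,-0.6,0,0,0]
    - [0.1,0.6,-0.6,0,0,0]

```text
time_s: 42.95
position: [0.4028, 0.1641, 0.2274]
tcp_rot: [[-0.96, -0.28, 0.0], [-0.28, 0.96, -0.0], [-0.0, -0.0, -1.0]]
force: [-0.2, 0.4, 1.0]
opening: 0.999
grasp_force: 0.0
```

```bash
python3 pl.py; python3 - <<'E'
from m import *
s2,i2,d2=cap('scene'); s,im,d=cap('wrist'); np.savez('/tmp/w5.npz',im=im,d=d,p=s['position'],R=s['tcp_rot'])
b=cv2.resize(i2[100:360,70:370],(346,300)); a=cv2.resize(im[:240],(700,300))
save(np.vstack([a,cv2.copyMakeBorder(b,0,0,0,354,cv2.BORDER_CONSTANT)]),'chk5.png')
E
```

```text
at [0.4028 0.1641 0.2274] yaw -163.7 t 42.95 op 0.999 F [-0.2  0.4  1. ] j [  7.  15. 108.  -0.  57. -99.]
```

View pics/chk5.png

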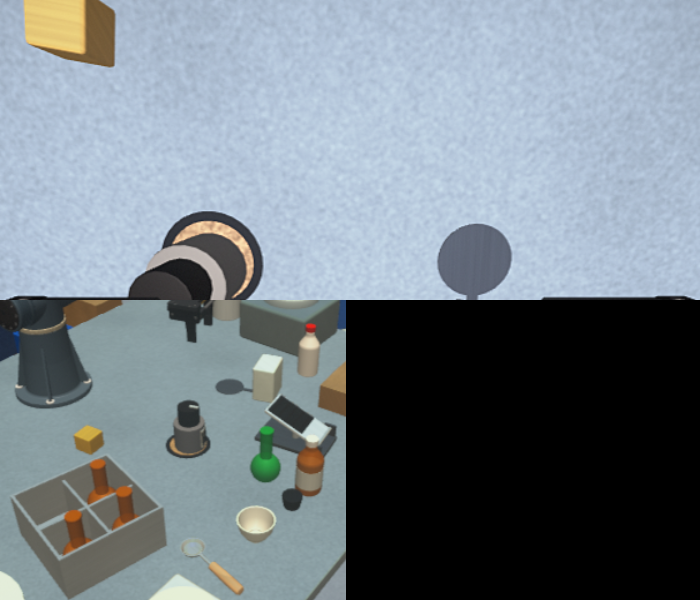

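```bash
python3 -c "
from rig import ticket; print(ticket.hand_in())"
```

```text
the job is handed in; nothing more can be done
None
```

The job is handed in after about 43 s of robot time, but the hand-in gave no verdict, so I can't say whether it passed. The jar was read on the disc and logged, all three amber flasks are upright in separate compartments, and the pedal went down to its stop both times and is back up. The last pictures show the jar back on its mat, and I moved nothing else.

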